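Crank the tube-rack carriage to the yellow clip

ROBOT

A 6-joint arm with a two-finger parallel gripper is mounted at the origin on the work surface. World frame = base frame: x ahead of the robot, y to its left, z up, the work surface at z = 0. Lengths are in mm, angles in rad, forces in N, time in s.
With the tool pointing down it reaches from about 350 to 775 mm from the base axis. Payload 7.3 kg.
Tool frame: the origin (TCP) lies midway between the tips of the shut fingers; the grasp point (between the pads) lies 19 mm behind it; z points along the fingers, y is the line along which they close (so a half turn about z gives the same grasp; the last joint's range is limited). The gripper opens to 92 mm and grips with 3 to 60 N. Pads are 19 mm wide; open, the fingers measure 130 mm over their backs; the gripper's body (75 mm by 190 mm) begins 47 mm behind the grasp point.
Start: joints at [0.983, 0.342, 1.524, -0, 1.275, -0.146], TCP at [224.462, 474.618, 226.741] pointing down, gripper open.
Joint ranges: [-2.53, 2.53], [-0.77, 2.02], [0.04, 2.7], [-1, 4.14], [0.28, 2.66], [-3.11, 3.11]. Speed limits (rad/s): [2.57, 2.57, 3.14, 3.14, 3.14, 3.14].

INTERFACE

Orientations are given as [roll, pitch, yaw] about the fixed x, y, z axes, in that order (R = Rz(yaw) Ry(pitch) Rx(roll)).
In Python, from plant import get_obs, capture, camera_model, close_job, search_frame, regions_of, pinpoint gives the robot as it stands. The module is installed in compiled form; this text tells all that it offers.
- The arm moves only by the shell command python3 -m pendant 'ROWS'. ROWS is JSON, one flat list of numbers, 7 for each row, row after row: the shift along the tool's x, y, z in units of 30 mm (1.0 is 30 mm), then the turn, a rotation vector about the tool's x, y, z in units of 4 degrees (1.0 is 4 degrees), then the closure, from -1 (fully open) to 1 (shut), so that 0 is half open. In form: [dx, dy, dz, wx, wy, wz, gripper, dx, dy, dz, wx, wy, wz, gripper, ...]. A call has 1 to 12 rows; each row shifts and turns the commanded pose from where the row before left it, along the tool's axes as they then stand; what a row does not reach is not made up. A row lasts 1/10 s, in which the tool goes at most 50 mm and 8.59 degrees, less where a joint would pass 70% of its speed; a pose out of reach is approached as far as the arm can. A call with a number of a shift or a turn outside -1 to 1 is refused whole. A call with a gripper value outside its range is refused whole. The fingers move at their own pace and stop on an object; the grip force is fixed at half the most. Time passes only in rows, so rows that do not move let the fingers close. It gives the time, the measured TCP pose, the force, the opening and the grip force at its end, in the units of the state.
- get_obs(): the state, without advancing time (a new reading comes with each control period).
- capture(name): name is "scene" or "top" or "wrist"; returns the picture (400x640x3 uint8, red, green, blue); there is no depth.
- camera_model(name): a dict with "fov_y" (degrees; the focal length in pixels is half the picture's height over the tangent of half this angle, whatever the lens; pixels are square), "cx", "cy" (the principal point, pixels), "D" ([k1, k2, p1, p2, k3] as OpenCV has them; the pictures are not rectified), "pose" (4x4, takes a point from camera to world coordinates). Camera axes: x right, y up, looking along -z (the intrinsics and any distortion apply to the point x, -y, -z); pixel columns grow to the right and rows downward; lengths in mm; the calibration is good to about 2 mm. A picture is of the moment at which its call begins: read the wrist's pose just before it. camera_model takes no time and is no camera call; for the wrist camera it gives the pose at the moment of the call.
- close_job(): hands the job in; it is judged then, once.
Trained networks look in the newest picture that a camera, given by its name, has taken for a name from the list of things; names that differ only in an ending like _2 or _b are one class to them, and where a whole thing is asked for, a point or a joint stands for the part that bears it (a point fixed in the world has none). Each returns a list of dicts, best first, with "score" (0 to 1); they miss things now and then, are a little off and sometimes report something else, mostly with a low value. They report only what shows in the picture. A call takes as long as a camera call.
- search_frame(camera, thing): "location" ([column, row] in pixels, amid what is visible of it).
- regions_of(camera, thing): "pixels" (400x640 bool, what is visible of it) and "location" ([column, row] in pixels, amid what is visible of it).
- pinpoint(camera, thing): "location" ([column, row] in pixels: a listed point, or the origin of a listed thing).
The state is a dict: "time": time; "joint_positions": joint angles; "dq": joint speeds; "tau": joint torques, N m; "tool_pos": TCP position; "tcp_rot": TCP orientation; "contact_force": force on the tool from outside, world axes, zero at the start; "moment": the same for the moment, N m; "grip_width": finger opening in mm; "finger_force": force on a finger pad.
Only numpy, scipy, OpenCV 4.12 (cv2) and the standard library are available. Lean on these libraries where they do the work, as an engineer would, in place of code of your own. Each camera call takes 0.05 s, during which the arm holds its last target. There are 200 camera calls.

TASK

Turn the slanting handwheel by its black crank grip until the red pointer of the tube-rack carriage points at the yellow clip on the scale (not the blue one), then let go and move the hand clear. Move the carriage only by the handwheel, never by touching the carriage or its tubes, and leave the bottle, tip box and beaker standing where they are.

Things in the scene. Friction and masses are not known exactly. Their poses are not given: they have to be found in the camera images.
- stage: The fixed feed stage. Origin on the bench, vertically below the hub of the handwheel; x points from the robot side to the far side, y left, z up. A white gear head 150 mm wide in y, whose sloping face carries the handwheel, stands at the origin; behind it, x = 70 to 200 mm, lies a bed 400 mm long in y and 68 mm tall with the carriage on it.
- shield_edge (a point): Middle of the outer, upper edge of a clear flat splash shield, 260 mm wide in y, on two steel rods over the wheel. It is parallel to the wheel axis, 125 mm from it on the far, upper side, and spans 45 to 225 mm out from the wheel face along the axis: the hand must come in along the leaning axis from the robot side, not from straight above.
- hub (a point): Centre of the handwheel's outer face, on its axis (140 mm above the bench). Its z axis is the wheel axis pointing outwards, leaning 30 degrees from vertical towards the robot side of the stage; its x axis points from the hub to the crank grip and turns with the wheel. The wheel is a disc of 120 mm diameter, 12 mm thick below this face.
- grip_mid (a point): The point to hold on the black crank grip: 48 mm from the wheel axis and 30 mm out from the wheel face. The grip is an upright cylinder (parallel to the wheel axis) of 22 mm diameter, from 6 to 48 mm out from the wheel face; it spins freely on its pin, so a hand can keep its orientation while carrying it round the circle. Orientation as hub.
- handwheel (a joint): Angle of the handwheel in rad, positive counter-clockwise seen by someone facing the wheel; at 0 the crank grip is at the top of the sloping face. Range -18.5 to 18.5. It turns against steady friction of about 0.12 N m (about 2.5 N at the grip) and stays where it is left.
- carriage: The sliding carriage with its white rack of ten lilac-capped tubes. It spans x = 84 to 161 mm of the stage frame, 110 mm in y, up to z = 130 mm; its axes are the stage's, its origin on the bench. It runs along the stage's y axis, 20 mm per turn of the handwheel: counter-clockwise moves it to +y (left), clockwise to -y. Travel 58 mm either side of the middle.
- pointer_tip (a point): Tip of the red pointer (3 mm wide) on the far side of the carriage, 56 mm above the bench; it slides along the near edge of the scale bar.
- yellow_clip_tip (a point): Middle of the near face of the yellow clip, the target, 8 mm wide in y, fixed on the scale bar at the pointer's height. Axes as the stage. The pointer is right when its tip has the same y in the stage frame.
- blue_clip_tip (a point): The same point on the blue clip, which marks another position and is not wanted.
- reagent_bottle: White bottle, 60 mm diameter, 130 mm tall, standing loose beside the gear head; origin at the centre of its underside.
- tip_box: Blue box with clear lid, 77 x 77 x 60 mm, standing loose; origin at the centre of its underside.
- beaker: Glass beaker, 64 mm diameter, 85 mm tall, standing loose; origin at the centre of its underside.

How it is judged:
By the outcome, as a careful person would: the job done as asked, in the order asked, and still so for the second after the job is handed in, with the robot touching nothing.
It also fails if it takes over 64 s, if anything falls off the work surface, if the arm or the gripper's body presses on something with over 40 N, if the wrist force passes 120 N, or if a joint passes its speed limit or range.

## Working session

There is one attempt and no reset: what is moved stays moved. The work goes in short steps, Python scripts to look and compute and a shell command to move; the robot and the scene stay as the last step left them, time stands still between calls to the robot, and variables do not carry over. Pictures are saved under pics/ and viewed, at most 10 in all, crops included, and the job is handed in when it is done.

```bash
mkdir -p pics
cat > h.py <<'E'
import numpy as np, cv2
from plant import *
from scipy.spatial.transform import Rotation as R
def K(m):
    f=200/np.tan(np.radians(m["fov_y"])/2); return np.array([[f,0,m["cx"]],[0,f,m["cy"]],[0,0,1.]])
def ray(m,px):
    u=cv2.undistortPoints(np.array([[px]],float),K(m),np.array(m["D"],float))[0,0]
    P=np.array(m["pose"]); d=P[:3,:3]@np.array([u[0],-u[1],-1]); return P[:3,3],d/np.linalg.norm(d)
def atz(m,px,z):
    o,d=ray(m,px); return o+d*(z-o[2])/d[2]
def tri(rs):
    A=sum(np.eye(3)-np.outer(d,d) for o,d in rs); b=sum((np.eye(3)-np.outer(d,d))@o for o,d in rs)
    return np.linalg.solve(A,b)
def proj(m,p):
    P=np.linalg.inv(np.array(m["pose"])); q=P[:3,:3]@np.array(p,float)+P[:3,3]; q=q*[1,-1,-1]
    return cv2.projectPoints(q[None],np.zeros(3),np.zeros(3),K(m),np.array(m["D"],float))[0][0,0]
def save(n,im): cv2.imwrite("pics/"+n+".png",im[:,:,::-1])
E
python3 - <<'E'
from h import *
ms={}
for c in ["scene","top"]:
    save(c+"1",capture(c)); ms[c]=camera_model(c); print(c,np.round(ms[c]["pose"],2).tolist(),ms[c]["fov_y"])
for t in ["stage","hub","grip_mid","pointer_tip","yellow_clip_tip","blue_clip_tip","shield_edge","carriage","reagent_bottle","tip_box","beaker"]:
    r={}
    for c in ms:
        d=pinpoint(c,t)
        if d: r[c]=d[0]; print(t,c,np.round(d[0]["location"],1),round(d[0]["score"],2))
    if len(r)==2:
        p=tri([ray(ms[c],r[c]["location"]) for c in r]); print("   ",p.round(1),[np.round(proj(ms[c],p)-r[c]["location"],1).tolist() for c in r])
print(get_obs())
E
```

```text
scene [[-0.75, -0.63, 0.2, 847.82], [0.67, -0.71, 0.23, 321.43], [-0.0, 0.31, 0.95, 1137.77], [0.0, 0.0, 0.0, 1.0]] 57.36224878053601
top [[-0.03, 0.99, -0.13, 511.9], [-1.0, -0.03, -0.03, 98.35], [-0.03, 0.13, 0.99, 1198.46], [0.0, 0.0, 0.0, 1.0]] 53.273062505108285
stage scene [318. 187.] 0.84
stage top [362.6 229.1] 0.71
    [584.2  -2.   14.7] [[1.2, 0.3], [1.1, -0.8]]
hub top [369.1 223.4] 0.91
grip_mid top [352.7 233.7] 0.65
pointer_tip scene [281.5 214.5] 0.71
pointer_tip top [356.9 170.9] 0.87
    [742.2  14.8  99.1] [[1.0, 0.3], [0.9, -0.7]]
yellow_clip_tip scene [274.2 213.7] 0.46
yellow_clip_tip top [374.4 169.3] 0.41
    [755.4 -35.   20.8] [[-2.2, -0.7], [-2.0, 1.4]]
blue_clip_tip scene [285.7 219.4] 0.6
blue_clip_tip top [352.3 171.6] 0.4
    [742.3  28.6  84.3] [[0.3, 0.1], [0.2, -0.2]]
shield_edge scene [313.6 126.8] 0.71
shield_edge top [384.8 216.4] 0.69
    [583.8 -13.5 391.2] [[-0.1, -0.0], [-0.1, 0.1]]
carriage scene [283.2 218.9] 0.26
reagent_bottle scene [363.9 232. ] 0.96
reagent_bottle top [294.4 227.7] 0.87
    [588.1 204.   44.9] [[-1.2, -0.3], [-1.1, 0.7]]
tip_box scene [404.2 243.3] 0.88
tip_box top [257.4 257.3] 0.61
    [508.3 314.9  10.8] [[0.4, 0.1], [0.3, -0.2]]
beaker top [442.6 225.6] 0.9
{'time': 1.2, 'joint_positions': array([ 9.83023299e-01,  3.42009042e-01,  1.52407189e+00, -1.92089271e-05,
        1.27544400e+00, -1.46009068e-01]), 'dq': array([ 7.19546690e-05, -1.70400140e-03, -1.33005779e-03, -4.80662828e-04,
        6.69036736e-04, -2.41260671e-04]), 'tau': array([ 6.12452936e-05, -4.31142604e+01, -2.44479722e+01,  7.17711286e-02,
        4.84725600e-02, -5.12291376e-05]), 'tool_pos': array([224.45503706, 474.61905095, 226.74563779]), 'tcp_rot': array([3.14152833e+00, 2.80340011e-05, 2.69983428e+00]), 'contact_force': array([0.59250045, 0.12335006, 0.50976157]), 'moment': array([-0.03234145,  0.04479086, -0.03873694]), 'finger_force': 0.0, 'grip_width': 91.50102629260178}
```

Run:
```python
import cv2
a=cv2.imread("pics/scene1.png")[80:290,220:440]; b=cv2.imread("pics/top1.png")[130:330,230:480]
cv2.imwrite("pics/s1c.png",cv2.resize(a,None,fx=2.8,fy=2.8)); cv2.imwrite("pics/t1c.png",cv2.resize(b,None,fx=3,fy=3))
```

```text
(no output)
```

View pics/s1c.png

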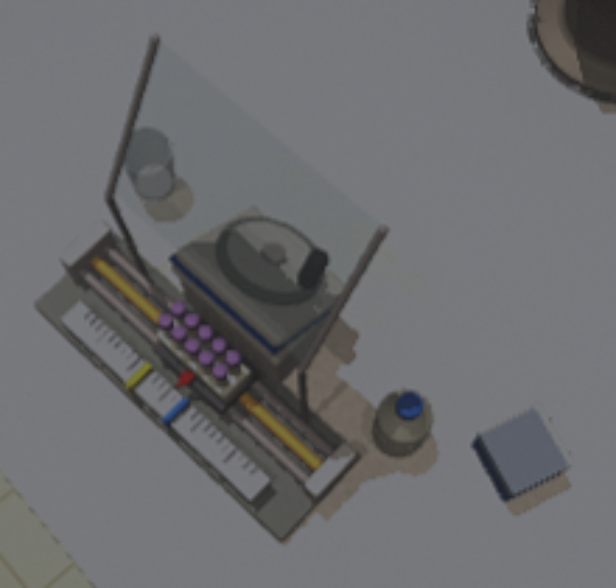

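View pics/t1c.png

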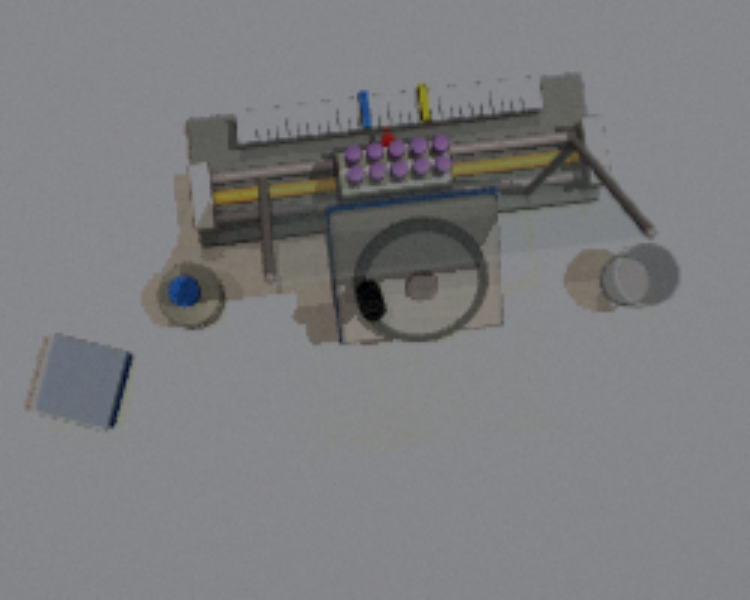

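The top view shows the grip on the left side of the wheel at about (354,230). The pointer is at about (359,177), the yellow clip at (372,171) to its right, and blue at (352,172) to its left. So it needs a bit under two clockwise turns. Next I fit the stage pose.

```bash
cat >> h.py <<'E'
from scipy.optimize import least_squares
A=np.array([-.5,0,3**.5/2]); U=np.array([3**.5/2,0,.5]); L=np.array([0,1.,0]); H=np.array([0,0,140.])
def grip(th,h=30): return H+48*(U*np.cos(th)+L*np.sin(th))+A*h   # stage frame
def st(S,p): # stage->world ; S=x,y,yaw
    c,s=np.cos(S[2]),np.sin(S[2]); return np.array([S[0]+c*p[0]-s*p[1],S[1]+s*p[0]+c*p[1],p[2]])
def Rt(S): # desired tool rotation (y_t=+y stage)
    return R.from_euler("z",S[2]).as_matrix()@np.column_stack([-U,L,-A])
def go(S,ps,flip=False):
    """shift (in 30mm units, present tool axes) and turn (4deg units) to pose at stage point ps for TCP"""
    o=get_obs(); M=R.from_euler("xyz",o["tcp_rot"]).as_matrix(); T=Rt(S)
    if flip: T=T@np.diag([-1,-1,1])
    print("shift",(M.T@(st(S,ps)-o["tool_pos"])/30).round(2),"turn",(R.from_matrix(M.T@T).as_rotvec(degrees=True)/4).round(2),"world d",(st(S,ps)-o["tool_pos"]).round(1))
E
python3 - <<'E'
from h import *
t=camera_model("top"); s=camera_model("scene")
T=lambda x,y:np.array([230+x/3,130+y/3]); C=lambda x,y:np.array([220+x/2.8,80+y/2.8])
obs=[(t,[369.1,223.4],lambda q:H),(t,T(190,120),None),(t,T(371,300),lambda q:grip(q[3])),
 (s,C(313,268),lambda q:grip(q[3])),(s,C(272,255),lambda q:H),
 (t,T(155*0+388,138),lambda q:[q[7],q[4],56]),(s,C(187,378),lambda q:[q[7],q[4],56]),
 (t,T(426,121),lambda q:[q[7],q[5],56]),(s,C(147,368),lambda q:[q[7],q[5],56]),
 (t,T(367,127),lambda q:[q[7],q[6],56]),(s,C(186,402),lambda q:[q[7],q[6],56]),
 (t,T(190,120),lambda q:[200,200,q[8]]),(t,T(582,75),lambda q:[200,-200,q[8]]),
 (s,C(285,540),lambda q:[200,200,q[9]]),(s,C(38,303),lambda q:[200,-200,q[9]]),
 (t,[384.8,216.4],lambda q:H+U*125+A*225),(s,[313.6,126.8],lambda q:H+U*125+A*225)]
obs=[o for o in obs if o[2]]
f=lambda q:np.concatenate([proj(m,st(q,f_(q)))-p for m,p,f_ in obs])
r=least_squares(f,[570,-10,0.08,1.8,0,-30,20,170,40,30],loss="soft_l1"); print(r.x.round(3)); print(f(r.x).reshape(-1,2).round(1).tolist())
S=r.x[:3]; np.save("S.npy",S)
P=np.array(camera_model("wrist")["pose"]); o=get_obs(); M=R.from_euler("xyz",o["tcp_rot"]).as_matrix()
print("cam in tool",(M.T@(P[:3,3]-o["tool_pos"])).round(1),(M.T@P[:3,:3]).round(2).tolist())
for fl in (0,1): go(S,grip(r.x[3],120),fl)
E
```

```text
[ 5.86350e+02 -9.75100e+00  8.00000e-02  1.49900e+00  4.61900e+00
 -3.26590e+01  2.57690e+01  1.60144e+02  8.36600e+00  8.13100e+00]
[[1.4, 1.0], [-0.0, 0.2], [-0.8, -0.5], [-0.9, 0.1], [-0.2, -4.0], [-5.1, 2.7], [-0.1, 0.3], [0.8, -1.7], [-0.4, 0.5], [0.1, -1.3], [-0.6, -0.3], [-0.7, -0.0], [-3.0, 0.7], [-2.2, 0.5], [-1.4, 0.7], [1.4, -0.8]]
cam in tool [  71.9    0.6 -157.6] [[0.0, 0.96, 0.27], [1.0, -0.0, -0.0], [-0.0, 0.27, -0.96]]
shift [-15.36  -9.    -0.63] turn [-1.96 -7.33 -7.3 ] world d [ 301.2 -441.2   18.9]
shift [-15.36  -9.    -0.63] turn [-9.76  2.6  36.41] world d [ 301.2 -441.2   18.9]
```

```bash
python3 -m pendant '[-1,0,0,-0.245,-0.916,-0.912,-1,-1,0,0,-0.245,-0.916,-0.912,-1,-1,0,0,-0.245,-0.916,-0.912,-1,-1,0,0,-0.245,-0.916,-0.912,-1,-1,0,0,-0.245,-0.916,-0.912,-1,-1,0,0,-0.245,-0.916,-0.912,-1,-1,0,0,-0.245,-0.916,-0.912,-1,-1,0,0,-0.245,-0.916,-0.912,-1]'
python3 - <<'E'
from h import *
go(np.load("S.npy"),grip(1.5,130)); print(get_obs()["joint_positions"].round(2))
E
```

```text
time: 2.0
tool_pos: [448.3, 423.3, 281.0]
tcp_rot: [-3.141, 0.526, -3.059]
contact_force: [-0.7, 0.1, 0.1]
grip_width: 91.8
finger_force: 0.0
shift [ -0.7  -13.16   1.45] turn [0.   0.03 0.03] world d [  72.4 -390.3  -26.7]
[ 0.8   0.29  1.57 -0.43  0.92 -0.65]
```

```bash
python3 -m pendant '[0,-1,0,0,0,0,-1,0,-1,0,0,0,0,-1,0,-1,0,0,0,0,-1,0,-1,0,0,0,0,-1,0,-1,0,0,0,0,-1,0,-1,0,0,0,0,-1,0,-1,0,0,0,0,-1,0,-1,0,0,0,0,-1,-0.2,-1,0.3,0,0,0,-1,-0.2,-1,0.3,0,0,0,-1,-0.2,-1,0.3,0,0,0,-1,-0.1,-1,0.3,0,0,0,-1]'
python3 -m pendant '[0,-0.8,0.2,0,0,0,-1,0,-0.3,0,0,0,0,-1,0,0,0,0,0,0,-1]'
python3 - <<'E'
from h import *
S=np.load("S.npy"); m=camera_model("wrist"); im=capture("wrist"); save("w1",im)
for t in ["hub","grip_mid","pointer_tip","yellow_clip_tip","blue_clip_tip"]:
    d=pinpoint("wrist",t)
    for x in d[:2]: print(t,np.round(x["location"],1),round(x["score"],2))
print("pred hub,grip",proj(m,st(S,H)),proj(m,st(S,grip(1.5))))
go(S,grip(1.5,130))
E
```

```text
time: 3.2
tool_pos: [512.7, 66.3, 260.2]
tcp_rot: [3.141, 0.525, -3.062]
contact_force: [0.4, 0.7, -0.2]
grip_width: 91.7
finger_force: 0.0
time: 3.5
tool_pos: [517.8, 33.6, 254.5]
tcp_rot: [3.141, 0.523, -3.065]
contact_force: [0.3, -0.1, 0.2]
grip_width: 92.0
finger_force: 0.0
hub [266.9 188.7] 0.75
grip_mid [324.9 196.7] 0.55
yellow_clip_tip [554.6  73.7] 0.75
pred hub,grip [267.21392659 188.75556472] [317.59666893 200.85206137]
shift [-0.07 -0.1   0.06] turn [0.01 0.01 0.01] world d [ 3.1 -2.7 -0.5]
```

View pics/w1.png

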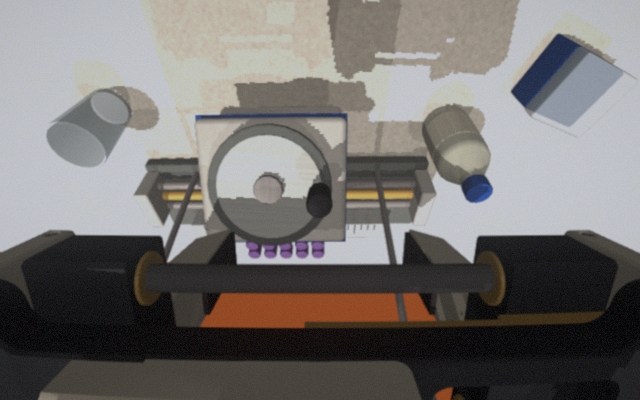

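The wrist view matches the model: hub at (267,189), grip at (319,200). I'll descend along the axis and close.

```bash
python3 -m pendant '[-0.07,-0.1,0.8,0,0,0,-1,0,0,0.8,0,0,0,-1,0,0,0.8,0,0,0,-1,0,0,0.8,0,0,0,-1,0,0,0.7,0,0,0,-1,0,0,0,0,0,0,-1,0,0,0,0,0,0,-1]'
python3 - <<'E'
from h import *
S=np.load("S.npy"); go(S,grip(1.5,12))
m=camera_model("wrist"); im=capture("wrist"); save("w2",im[120:320,200:440].repeat(2,0).repeat(2,1))
print(proj(m,st(S,grip(1.5,48))),proj(m,st(S,grip(1.5,6))), proj(m,st(S,H)),pinpoint("wrist","hub")[:1])
E
```

```text
time: 4.5
tool_pos: [577.8, 37.4, 154.4]
tcp_rot: [3.141, 0.523, -3.061]
contact_force: [-0.5, 0.5, 0.2]
grip_width: 91.6
finger_force: 0.0
shift [-0.01  0.01  0.09] turn [ 0.01 -0.01  0.  ] world d [ 1.6  0.4 -2.3]
[318.40823403 280.07480588] [318.47533198 242.13710905] [237.1234098  232.52128685] [{'location': [236.9, 228.2], 'score': 0.92}]
```

View pics/w2.png

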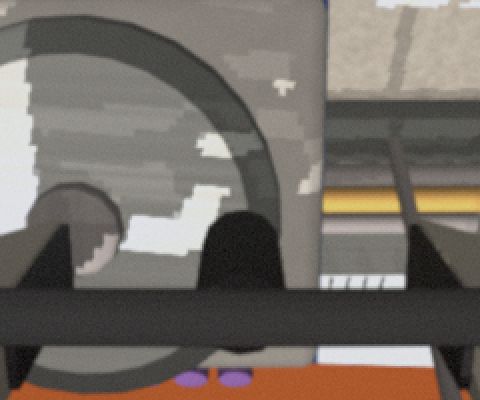

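```bash
python3 -m pendant '[0,0,0,0,0,0,1,0,0,0,0,0,0,1,0,0,0,0,0,0,1,0,0,0,0,0,0,1,0,0,0,0,0,0,1,0,0,0,0,0,0,1,0,0,0,0,0,0,1,0,0,0,0,0,0,1]'
python3 - <<'E'
from h import *
o=get_obs(); S=np.load("S.npy"); M=Rt(S); c=st(S,H); d=M.T@(o["tool_pos"]-c); 
print("tool-frame offset from hub",d.round(1),"theta",np.degrees(np.arctan2(d[1],-d[0])).round(1),np.hypot(*d[:2]))
E
```

```text
time: 5.4
tool_pos: [578.1, 36.8, 154.3]
tcp_rot: [3.141, 0.524, -3.062]
contact_force: [0.2, -0.3, -0.6]
grip_width: 32.7
finger_force: 0.0
tool-frame offset from hub [ -3.2  47.1 -14.6] theta 86.1 47.19959292292034
```

```bash
python3 -m pendant '[0,0,0,0,0,0,1,0,0,0,0,0,0,1,0,0,0,0,0,0,1,0,0,0,0,0,0,1]'
python3 -m pendant '[-0.487,-0.112,0,0,0,0,1,-0.429,-0.258,0,0,0,0,1,-0.328,-0.377,0,0,0,0,1,-0.195,-0.46,0,0,0,0,1,0,0,0,0,0,0,1]'
cat > chk.py <<'E'
from h import *
o=get_obs(); S=np.load("S.npy"); M=Rt(S); c=st(S,H); d=M.T@(o["tool_pos"]-c)
print("off",d.round(1),"theta",np.degrees(np.arctan2(d[1],-d[0])).round(1),"r",np.hypot(*d[:2]).round(1),"F tool",(M.T@o["contact_force"]).round(1),"grip",o["grip_width"].round(1),o["finger_force"].round(1))
E
python3 chk.py
```

```text
time: 5.8
tool_pos: [577.8, 37.8, 154.2]
tcp_rot: [3.14, 0.523, -3.062]
contact_force: [0.5, 6.7, 1.2]
grip_width: 21.0
finger_force: 30.0
time: 6.3
tool_pos: [619.1, 2.4, 176.3]
tcp_rot: [-3.141, 0.525, -3.063]
contact_force: [2.7, -3.7, -0.5]
grip_width: 21.3
finger_force: 30.0Traceback (most recent call last):
  File "chk.py", line 3, in <module>
    print("off",d.round(1),"theta",np.degrees(np.arctan2(d[1],-d[0])).round(1),"r",np.hypot(*d[:2]).round(1),"F tool",(M.T@o["contact_force"]).round(1),"grip",o["grip_width"].round(1),o["finger_force"].round(1))
                                                                                                                                                               ^^^^^^^^^^^^^^^^^^^^^
AttributeError: 'float' object has no attribute 'round'
```

```bash
sed -i 's/o\["grip_width"\].round(1),o\["finger_force"\].round(1)/o["grip_width"]/' chk.py
python3 -m pendant '[-0.044,-0.498,0,0,0,0,1,0.112,-0.487,0,0,0,0,1,0.258,-0.429,0,0,0,0,1,0.377,-0.328,0,0,0,0,1,0.46,-0.195,0,0,0,0,1,0.498,-0.044,0,0,0,0,1,0,0,0,0,0,0,1]'
python3 chk.py
```

```text
time: 7.0
tool_pos: [577.5, -58.0, 149.3]
tcp_rot: [3.139, 0.52, -3.063]
contact_force: [-1.3, 2.8, -3.4]
grip_width: 21.0
finger_force: 30.0
off [  6.3 -47.4 -14.4] theta -97.5 r 47.8 F tool [2.6 2.9 2.4] grip 21.034215928414092
```

```bash
python3 -m pendant '[0.487,0.112,0,0,0,0,1,0.429,0.258,0,0,0,0,1,0.328,0.377,0,0,0,0,1,0.195,0.46,0,0,0,0,1,0.044,0.498,0,0,0,0,1,-0.112,0.487,0,0,0,0,1,-0.258,0.429,0,0,0,0,1,-0.377,0.328,0,0,0,0,1,-0.46,0.195,0,0,0,0,1,-0.498,0.044,0,0,0,0,1,0,0,0,0,0,0,1]'
python3 chk.py
python3 - <<'E'
from h import *
for c in ["scene","top"]:
    im=capture(c); save(c+"2",im); 
    for t in ["pointer_tip","yellow_clip_tip"]: print(c,t,[(np.round(x["location"],1).tolist(),round(x["score"],2)) for x in pinpoint(c,t)[:2]])
a=cv2.imread("pics/scene2.png")[180:260,240:320]; b=cv2.imread("pics/top2.png")[140:220,320:400]
cv2.imwrite("pics/c2.png",cv2.convertScaleAbs(cv2.resize(np.hstack([a,b]),None,fx=5,fy=5,interpolation=2),alpha=1.6))
E
```

```text
time: 8.1
tool_pos: [579.8, 37.8, 155.4]
tcp_rot: [3.141, 0.527, -3.061]
contact_force: [2.4, 3.7, -0.3]
grip_width: 21.1
finger_force: 30.0
off [ -5.4  47.9 -14.7] theta 83.6 r 48.2 F tool [-2.2  3.5  1.6] grip 21.107503956947223
scene pointer_tip [([280.6, 213.8], 0.81), ([275.5, 207.2], 0.54)]
scene yellow_clip_tip [([274.3, 209.5], 0.54)]
top pointer_tip [([362.8, 172.3], 0.7)]
top yellow_clip_tip [([384.8, 221.3], 0.48), ([372.5, 168.4], 0.39)]
```

View pics/c2.png

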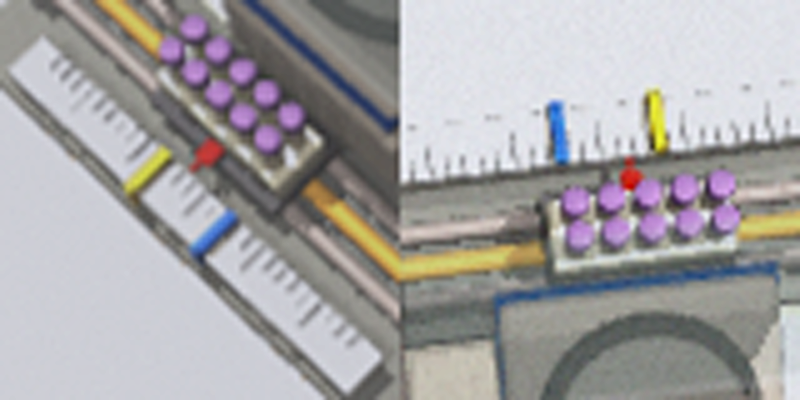

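```bash
cat > yy.py <<'E'
from h import *
S=np.load("S.npy")
def ys(c,px):
    p=atz(camera_model(c),px,56)-[S[0],S[1],0]; return (R.from_euler("z",-S[2]).apply(p)[:2]).round(1)
E
python3 - <<'E'
from yy import *
T=lambda x,y:(320+(x-400)/5,140+y/5); C=lambda x,y:(240+x/5,180+y/5)
for c,n,p in [("top","ptr",T(630,160)),("top","yel",T(659,150)),("top","blue",T(561,161)),("scene","ptr",C(194,170)),("scene","yel",C(170,150)),("scene","blue",C(232,213))]: print(c,n,ys(c,p))
E
```

```text
top ptr [158.  -15.1]
top yel [162.  -32.6]
top blue [162.   24.8]
scene ptr [158.1 -10.4]
scene yel [159.4 -30.4]
scene blue [161.1  26.1]
```

```bash
python3 -m pendant '[-0.487,-0.112,0,0,0,0,1,-0.429,-0.258,0,0,0,0,1,-0.328,-0.377,0,0,0,0,1,-0.195,-0.46,0,0,0,0,1,-0.044,-0.498,0,0,0,0,1,0.112,-0.487,0,0,0,0,1,0.258,-0.429,0,0,0,0,1,0.377,-0.328,0,0,0,0,1,0.46,-0.195,0,0,0,0,1,0.498,-0.044,0,0,0,0,1,0,0,0,0,0,0,1]'
python3 chk.py
python3 -m pendant '[0.487,0.112,0,0,0,0,1,0.429,0.258,0,0,0,0,1,0.328,0.377,0,0,0,0,1,0.195,0.46,0,0,0,0,1,0.044,0.498,0,0,0,0,1,-0.112,0.487,0,0,0,0,1,0,0,0,0,0,0,1,0,0,0,0,0,0,1]'
python3 chk.py
python3 - <<'E'
from h import *
for c in ["scene","top"]: save(c+"3",capture(c))
a=cv2.imread("pics/scene3.png")[190:240,250:300]; b=cv2.imread("pics/top3.png")[150:200,340:390]
cv2.imwrite("pics/c3.png",cv2.convertScaleAbs(cv2.resize(np.hstack([a,b]),None,fx=8,fy=8,interpolation=2),alpha=1.6))
E
```

```text
time: 9.5
tool_pos: [577.6, -58.0, 149.4]
tcp_rot: [3.138, 0.52, -3.063]
contact_force: [-1.8, 4.5, -3.1]
grip_width: 21.0
finger_force: 30.0
off [  6.2 -47.4 -14.4] theta -97.4 r 47.8 F tool [2.8 4.6 2. ] grip 20.98250708000641
time: 10.3
tool_pos: [539.2, 4.5, 130.4]
tcp_rot: [3.141, 0.524, -3.061]
contact_force: [1.7, 2.4, -2.5]
grip_width: 21.4
finger_force: 30.0
off [ 44.5  18.  -14.6] theta 158.0 r 48.0 F tool [-0.3  2.3  3.1] grip 21.422111506454222
```

View pics/c3.png

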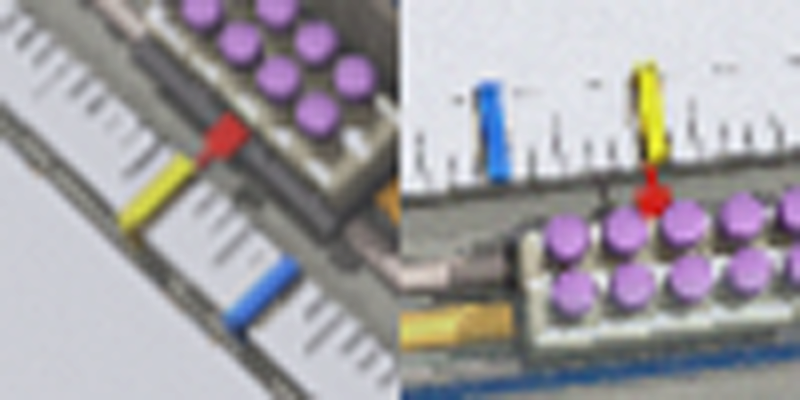

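Pointer stands about 1.5 mm short (+y) of yellow in both views, at crop column 650 against 655 in the top view. I'll turn another ~27° and check with the wrist camera after letting go.

```bash
python3 -m pendant '[-0.18,0.33,0,0,0,0,1,-0.25,0.28,0,0,0,0,1,0,0,0,0,0,0,1,0,0,0,0,0,0,1]'
python3 chk.py
python3 -m pendant '[0,0,0,0,0,0,-1,0,0,0,0,0,0,-1,0,0,0,0,0,0,-1,0,0,0,0,0,0,-1,0,0,0,0,0,0,-1,0,0,0,0,0,0,-1,0,0,0,0,0,0,-1,0,0,0,0,0,0,-1]'
```

```text
time: 10.8
tool_pos: [548.5, 23.1, 136.6]
tcp_rot: [3.141, 0.523, -3.062]
contact_force: [-0.9, 4.6, -1.4]
grip_width: 21.1
finger_force: 30.0
off [ 32.1  35.7 -14.6] theta 131.9 r 48.0 F tool [1.1 4.6 0.9] grip 21.115553726854685
time: 11.6
tool_pos: [548.9, 22.9, 136.9]
tcp_rot: [3.141, 0.524, -3.062]
contact_force: [-0.0, -0.1, -0.3]
grip_width: 80.6
finger_force: 0.0
```

```bash
python3 -m pendant '[0,0,-0.5,0,0,0,-1,0,0,-1,0,0,0,-1,0,0,-1,0,0,0,-1,0,0,-1,0,0,0,-1,0,0,-1,0,0,0,-1,0,0,-1,0,0,0,-1,0,0,-1,0,0,0,-1,0,0,0,0,0,0,-1,0,0,0,0,0,0,-1]'
python3 - <<'E'
from h import *
S=np.load("S.npy"); out=[]
for c in ["scene","top","wrist"]:
    m=camera_model(c); im=np.mean([capture(c) for _ in range(4)],0)
    p=proj(m,st(S,[160,-32,56])); print(c,p.round(1), K(m)[0,0])
    k=20; M=cv2.getAffineTransform(np.float32([[p[0]-k,p[1]-k],[p[0]+k,p[1]-k],[p[0]-k,p[1]+k]]),np.float32([[0,0],[260,0],[0,260]]))
    out.append(cv2.convertScaleAbs(cv2.warpAffine(im,M,(260,260),flags=cv2.INTER_CUBIC),alpha=1.5 if c!="wrist" else 1))
save("c4",np.hstack(out))
E
```

```text
time: 12.5
tool_pos: [451.7, 15.0, 306.0]
tcp_rot: [-3.141, 0.525, -3.062]
contact_force: [-0.5, 0.2, 0.7]
grip_width: 91.6
finger_force: 0.0
scene [273.5 209.8] 365.59335333217155
top [371.7 170.7] 398.7555417670002
wrist [280.3 229.2] 314.36995537192985
```

View pics/c4.png

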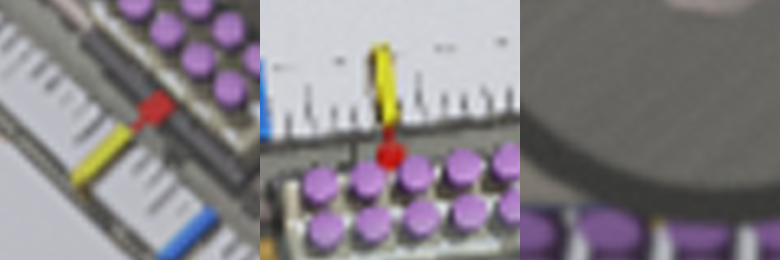

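Both fixed views show the pointer meeting the clip's near end. I'll make one rectified check in the stage plane z=56.

Run:
```python
from h import *
S=np.load("S.npy"); out=[]
for c in ["scene","top"]:
    m=camera_model(c); im=np.mean([capture(c) for _ in range(6)],0).astype(np.float32)
    w=np.float32([[130,0],[130,-64],[190,-64],[190,0]])
    src=np.float32([proj(m,st(S,[*a,56])) for a in w]); dst=np.float32([[0,360],[384,360],[384,0],[0,0]])
    I=cv2.warpPerspective(im,cv2.getPerspectiveTransform(src,dst),(384,360),flags=cv2.INTER_CUBIC)
    out.append(cv2.convertScaleAbs(I,alpha=1.6))
    r,g,b=I[...,0],I[...,1],I[...,2]
    Y=(np.minimum(r,g)-b)>30; D=(r-np.maximum(g,b))>25
    for n,B in (("yel",Y),("red",D)):
        v,u=np.nonzero(B)
        for row in range(v.min() if len(v) else 0,v.max() if len(v) else 0,12):
            q=u[(v==row)&(abs(u-195)<70)]
            if len(q): print(c,n,"x",round(190-row/6,1),"y",round(-q.mean()/6,2),"w",len(q)/6)
save("c5",np.hstack(out))
```

```text
scene yel x 190.0 y -32.92 w 9.0
scene yel x 188.0 y -32.75 w 9.333333333333334
scene yel x 186.0 y -32.83 w 9.5
scene yel x 184.0 y -32.83 w 9.5
scene yel x 182.0 y -32.83 w 9.5
scene yel x 180.0 y -32.92 w 9.333333333333334
scene yel x 178.0 y -32.92 w 9.333333333333334
scene yel x 176.0 y -33.0 w 9.5
scene yel x 174.0 y -32.92 w 9.333333333333334
scene yel x 172.0 y -33.08 w 9.333333333333334
scene yel x 170.0 y -33.08 w 9.333333333333334
scene yel x 168.0 y -33.17 w 9.5
scene yel x 166.0 y -33.08 w 9.333333333333334
scene yel x 164.0 y -33.33 w 9.833333333333334
scene yel x 162.0 y -33.58 w 9.333333333333334
scene yel x 160.0 y -32.92 w 5.0
scene red x 159.5 y -31.17 w 1.5
scene red x 157.5 y -31.58 w 5.333333333333333
scene red x 155.5 y -31.25 w 5.666666666666667
scene red x 153.5 y -31.33 w 5.5
scene red x 151.5 y -30.92 w 9.666666666666666
scene red x 149.5 y -31.5 w 14.166666666666666
scene red x 147.5 y -31.25 w 15.333333333333334
scene red x 145.5 y -31.0 w 15.166666666666666
scene red x 143.5 y -30.83 w 14.833333333333334
scene red x 141.5 y -30.58 w 14.666666666666666
sc
[... 586 characters left out ...]
w 8.5
top yel x 168.0 y -33.0 w 8.833333333333334
top yel x 166.0 y -32.83 w 8.833333333333334
top yel x 164.0 y -32.25 w 7.666666666666667
top yel x 162.0 y -31.25 w 4.333333333333333
top red x 162.8 y -30.8 w 0.8333333333333334
top red x 160.8 y -31.25 w 5.333333333333333
top red x 158.8 y -31.17 w 6.166666666666667
top red x 156.8 y -31.0 w 5.833333333333333
top red x 154.8 y -30.58 w 8.333333333333334
top red x 152.8 y -31.08 w 12.666666666666666
top red x 150.8 y -31.25 w 14.333333333333334
top red x 148.8 y -31.17 w 14.833333333333334
top red x 146.8 y -30.58 w 13.666666666666666
top red x 144.8 y -30.25 w 11.333333333333334
top red x 142.8 y -29.67 w 7.5
top red x 140.8 y -29.92 w 2.0
```

View pics/c5.png

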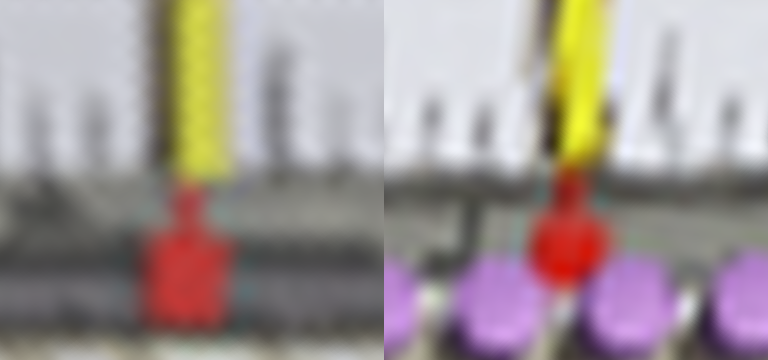

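The pointer is at y ≈ -31.3. The clip centre, corrected for the parallax of its raised top face, is at about -31.4 to -31.9. That is within about 0.5 mm, and the hand is clear.

```bash
python3 -c "
from plant import *
print(close_job())"
```

```text
the job is handed in; nothing more can be done
None
```

I turned the handwheel clockwise until the red pointer met the yellow clip, within about 0.5 mm by my camera measurement. I then released the grip, moved the hand clear and handed the job in; no verdict was shown.

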